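# Find the bracket's balance point and hold it level over its fixture

### The arm

A 6-joint arm with a two-finger parallel gripper is mounted at the origin on the work surface. World frame = base frame: x ahead of the robot, y to its left, z up, the work surface at z = 0. Lengths are in m, angles in rad, forces in N, time in s.
With the tool pointing down it reaches from about 0.4 to 0.825 m from the base axis. Payload 7 kg.
Tool frame: the origin (TCP) lies at the very end of the fingers, on their centre line; the grasp point (between the pads) lies 19 mm behind it (tcp_to_grasp is the distance from the TCP to the grasp point, in m); x points along the fingers, z is the direction in which the jaws open and shut, and the axes are right-handed (so a half turn about x gives the same grasp; the last joint's range is limited). The gripper opens to 88 mm and grips with 3 to 60 N. Pads are 19 mm wide; open, the fingers measure 130 mm over their backs; the gripper's body (78 mm by 193 mm) begins 47 mm behind the grasp point.
Start: joints at [-0.823, 0.359, 0.012, 0, -1.224, -0.288], TCP at [0.3, -0.605, 0.227] pointing down, gripper open.
Joint ranges: [-3.07, 3.07], [-1.43, 2.12], [-1.02, 1.25], [-3.03, 1.67], [-3.05, -0], [-3.03, 3.03]. Speed limits (rad/s): [2.39, 2.39, 3.01, 3.14, 3.14, 3.14].

### API

Orientations are given as [roll, pitch, yaw] about the fixed x, y, z axes, in that order (R = Rz(yaw) Ry(pitch) Rx(roll)).
In Python, from station import get_state, grab_frame, job_done, tcp_to_grasp gives the robot as it stands. The module is installed in compiled form; this text tells all that it offers.
- The arm moves only by the shell command python3 -m crank 'ROWS' [FORCE]. ROWS is JSON, a list of rows, each a list of 7 numbers: the shift along the tool's x, y, z in m, then the turn, a rotation vector about the tool's x, y, z in rad, then the opening, from 0 (shut) to 1 (fully open). In form: [[x, y, z, wx, wy, wz, fingers], ...]. A call has 1 to 10 rows; each row is the pose to reach, as a shift and turn from the pose commanded when the call began, along the tool's axes at that moment; what a row does not reach only later rows make up. A row lasts 1/8 s, in which the tool goes at most 62.5 mm and 10.7 degrees, less where a joint would pass 70% of its speed; a pose out of reach is approached as far as the arm can. A call with a gripper value outside its range is refused whole. The fingers move at their own pace and stop on an object; FORCE is the grip in N (left out, the last holds). Time passes only in rows, so rows that repeat a pose let the fingers close. It gives the time, the measured TCP pose, the force and the opening at its end, in the units of the state.
- get_state(): the state, without advancing time (a new reading comes with each control period).
- grab_frame(name): name is "scene" or "top" or "wrist"; returns a dict with "pixels" (420x560x3 uint8, red, green, blue), "vfov" (degrees; the focal length in pixels is half the picture's height over the tangent of half this angle, whatever the lens; pixels are square), "cx", "cy" (the principal point, pixels), "extrinsics" (4x4, takes a point from world to camera coordinates). Camera axes: x right, y up, looking along -z (the intrinsics and any distortion apply to the point x, -y, -z); pixel columns grow to the right and rows downward; lengths in m; the calibration is good to about 2 mm. A picture is of the moment at which its call begins. There is no depth.
- job_done(): hands the job in, once; it reports no verdict.
The state is a dict: "t": time; "q": joint angles; "qd": joint speeds; "joint_efforts": joint torques, N m; "eef_pos": TCP position; "ee_rot": TCP orientation; "force": force on the tool from outside, world axes, zero at the start; "moment": the same for the moment, N m; "width": finger opening in m.
Only numpy, scipy, OpenCV 4.12 (cv2) and the standard library are available. Lean on these libraries where they do the work, as an engineer would, in place of code of your own. Each camera call takes 0.05 s, during which the arm holds its last target.

### The job

The cast bracket lying between the cleats of the plywood board has a hollow boss filled with an unknown amount of lead, so feel for where it balances and slide the wooden grip along its carrying rail to that point. Lift the bracket by the wooden grip, never letting it tip steeply, and carry it over the grey fixture with its round boss above the round cup and its tongue above the fork. Finish while holding it there by the grip, level and still, about 50 mm clear above the fixture; do not set it down or let go, and leave the other things on the bench where they are.

Things in the scene. Friction and masses are not known exactly. Their poses are not given: they have to be found in the camera images.
- bracket: Aluminium casting 290 mm long lying flat on the plywood board, under a steel carrying rail. Origin on its underside, 150 mm from the boss's outer edge, 140 mm from the tongue's end; x towards the boss, z up. Arm 34 mm wide (y), 14 thick. Mass 0.45 to 0.8 kg; the balance point, on the centre line at x = 8 to 53 mm, is different each time. Rail: 10 mm square, its centre 60 mm above the underside.
- boss_foot (a point): Point on the bracket's underside at the centre of the round boss (bracket x = 120 mm). Boss: 60 mm across, 34 mm high.
- tongue (a point): Point on the bracket's underside near the end of the tongue (bracket x = -125 mm). The rail's two posts, 12 mm square, stand at bracket x = -100 and 93 mm.
- carriage (a joint): Position along the rail, m, of the carriage bearing the wooden grip: equals the bracket x of the grip. Range -0.070 to 0.062, more = towards the boss. Friction of about 2 N holds it where it is left; slide it by pushing the gripped wooden grip along while the bracket lies between the cleats. It starts on the tongue side, away from the balance point. Carriage and grip weigh 50 g.
- swivel (a joint): Angle, rad, of the wooden grip about the carriage's cross pin (along bracket y, 80 mm above the underside, nearly free; limits -0.6, 0.6); 0 = square to the rail. Grip upright: positive = boss end higher, negative = boss end lower, by that slope. The bracket hangs from the pin like a pendulum, about 65 mm above its centre of mass, so is level only with the pin over the balance point.
- grip: The wooden grip: an upright block 40 mm long (bracket x), 24 mm thick (bracket y) and 45 mm high, its flat sides facing bracket +y and -y. Its origin, the point to grasp, is on its centre line, 118 mm above the bracket's underside; the block reaches 16 mm above and 27 mm below it.
- rest: Plywood board 340 x 110 mm, 12 mm thick, fixed; origin on the bench at its centre, x along its length. A cleat across each end (26 mm high above the bench, inner faces at x = -145 and 155 mm) keeps the bracket from sliding along. The bracket's origin lies over the board's, with the same x direction.
- fixture: Grey steel fixture, 340 x 90 mm, fixed; origin on the bench at its centre, x towards the cup, z up. Its highest parts, the rims of the cup and of the fork, are 45 mm above the bench. Seated, the bracket's origin would lie over the fixture's with the same x direction.
- cup (a point): Centre of the mouth of the fixture's round cup (78 mm across, fixture x = 120 mm, 45 mm above the bench).
- fork (a point): Centre of the mouth of the fixture's fork, a slot 46 mm wide (fixture x = -125 mm, 45 mm above the bench).
- tape: Bystander: roll of paper tape lying flat, 92 mm across, 24 mm high; origin under its centre.
- spatula: Bystander: spatula, 200 mm long, lying flat.
- jar: Bystander: jar, 60 mm across, 85 mm high; origin under its centre.
- mug: Bystander: white mug, 76 mm across, 85 mm high; origin under its centre.
- brush: Bystander: brush, 150 mm long, lying flat.
- slip: Bystander: slab of green glass 70 x 50 x 12 mm; origin under its centre.
- weight: Bystander: brass weight, 52 mm across, 35 mm high; origin under its centre.

How it is judged:
At the end, for the whole second after the job is handed in: The bracket hangs from the gripper by its wooden grip alone, level within 5 degrees and still, its underside 20 to 90 mm above the fixture's rims, boss and tongue each within 20 mm of over the centres of cup and fork (angle between bracket's own z axis and vertical below 0.09 rad and z of bracket in the frame of fixture between 0.065 and 0.135 m and horizontal distance between boss_foot and cup below 0.02 m and horizontal distance between tongue and fork below 0.02 m and contact force between the fingers and grip above 1 N and distance between the grasp point and grip below 0.035 m and contact force between bracket and fixture below 0.2 N and contact force between bracket and rest below 0.2 N and linear speed of bracket below 0.03 m/s and angular speed of bracket below 0.15 rad/s); the arm keeps its last pose, push and grip.
It fails at once if the bracket tips steeply (more than 20 degrees) (angle between bracket's own z axis and vertical above 0.35 rad).
It fails at once if another thing on the bench is pushed more than 30 mm (distance of any of tape, spatula, jar, mug, brush, slip, weight from where it was at the start of the episode above 0.03 m).
It also fails if it takes over 72 s, if anything falls off the work surface, if the arm or the gripper's body presses on something with over 40 N, if the wrist force passes 120 N, or if a joint passes its speed limit or range.

## Working session

There is one attempt and no reset: what is moved stays moved. The work goes in short steps, Python scripts to look and compute and a shell command to move; the robot and the scene stay as the last step left them, time stands still between calls to the robot, and variables do not carry over. Pictures are saved under pics/ and viewed, and the job is handed in when it is done.

```bash
mkdir -p pics; ls
cat > h.py <<'E'
import numpy as np, cv2
from station import get_state, grab_frame
def shot(n,f):
    d=grab_frame(n); cv2.imwrite('pics/'+f+'.png',d['pixels'][:,:,::-1]); np.save('pics/'+f+'.npy',d,allow_pickle=True); return d
def load(f): return np.load('pics/'+f+'.npy',allow_pickle=True).item()
def ray(d,u,v):
    f=d['pixels'].shape[0]/2/np.tan(np.radians(d['vfov'])/2)
    c=np.array([(u-d['cx'])/f,-(v-d['cy'])/f,-1]); E=np.array(d['extrinsics']);R=E[:3,:3];t=E[:3,3]
    return -R.T@t, R.T@c
def onz(d,u,v,z):
    o,r=ray(d,u,v); return o+r*(z-o[2])/r[2]
def proj(d,p):
    f=d['pixels'].shape[0]/2/np.tan(np.radians(d['vfov'])/2)
    E=np.array(d['extrinsics']);c=E[:3,:3]@np.array(p)+E[:3,3]
    return d['cx']+f*c[0]/-c[2], d['cy']-f*c[1]/-c[2]
E
python3 - <<'E'
from h import *
for n in('scene','top','wrist'):
    d=shot(n,n+'0'); print(n,{k:v for k,v in d.items() if k!='pixels'})
print(get_state())
E
```

```text
pics
scene {'vfov': 52.54380160978246, 'cx': 275.56245381954204, 'cy': 207.48290140466196, 'extrinsics': array([[ 0.39512047,  0.91837755,  0.02150545, -0.22741353],
       [-0.63720407,  0.257136  ,  0.72653427,  0.2786717 ],
       [ 0.66170294, -0.30077193,  0.68679361, -1.52360409],
       [ 0.        ,  0.        ,  0.        ,  1.        ]])}
top {'vfov': 44.979276633394164, 'cx': 280.6846598344281, 'cy': 203.00993052736447, 'extrinsics': array([[-0.0085704 , -0.9998021 , -0.01795289,  0.02535118],
       [ 0.99296796, -0.01062897,  0.11790524, -0.58869835],
       [-0.11807273, -0.01681615,  0.99286255, -1.5471776 ],
       [ 0.        ,  0.        ,  0.        ,  1.        ]])}
wrist {'vfov': 64.27658601337573, 'cx': 279.47882937307065, 'cy': 207.6721427716396, 'extrinsics': array([[-0.44263665,  0.89670039,  0.00109698,  0.67504904],
       [-0.85566368, -0.42201329, -0.29957378,  0.0390686 ],
       [-0.26816499, -0.13354098,  0.95407251, -0.39098509],
       [ 0.        ,  0.        ,  0.        ,  1.        ]])}
{'t': 0.15, 'q': array([-8.22919211e-01,  3.59230383e-01,  1.12462110e-02, -2.50330159e-04,
       -1.22409184e+00, -2.88094991e-01]), 'qd': array([-0.00031345, -0.00123747,  0.00269193,  0.00115592,  0.000979  ,
        0.00253065]), 'joint_efforts': array([-1.84198172e-03, -5.83276606e+01,  2.93291795e+01,  7.00135097e+00,
        8.75353056e-03, -1.08423662e-04]), 'eef_pos': array([ 0.29933343, -0.60457623,  0.22582343]), 'ee_rot': array([0.10623465, 1.56949517, 2.13672789]), 'force': array([ 0.06561625, -0.69859344, -0.27373259]), 'moment': array([-0.01554962, -0.00762359,  0.00796653]), 'width': 0.08769642620612156}
```

View pics/top0.png

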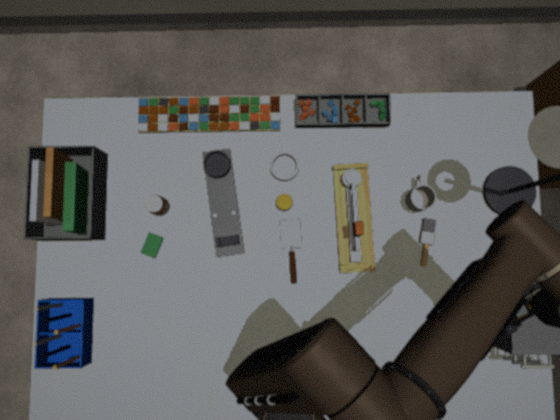

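View pics/scene0.png

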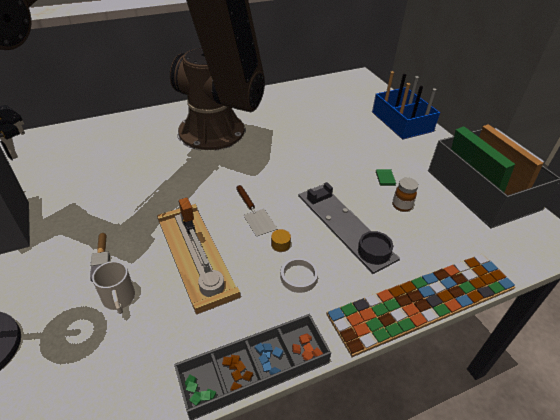

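View pics/wrist0.png

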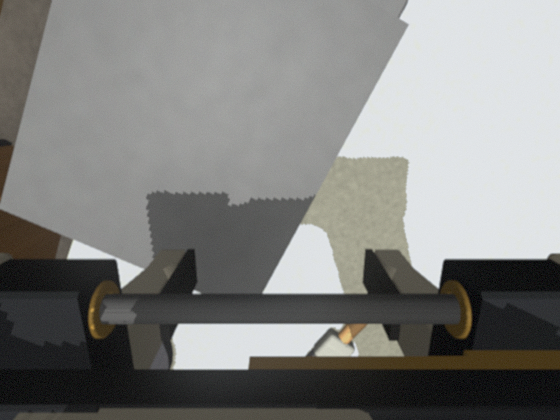

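Run:
```python
from h import *
d=load('top0'); a=d['pixels']
c=a[140:290,190:390]; cv2.imwrite('pics/topc.png',cv2.resize(c[:,:,::-1],None,fx=4,fy=4,interpolation=cv2.INTER_CUBIC))
d2=load('scene0'); c=d2['pixels'][180:320,150:300]
cv2.imwrite('pics/scc.png',cv2.resize(c[:,:,::-1],None,fx=4,fy=4,interpolation=cv2.INTER_CUBIC))
```

```text
(no output)
```

View pics/topc.png

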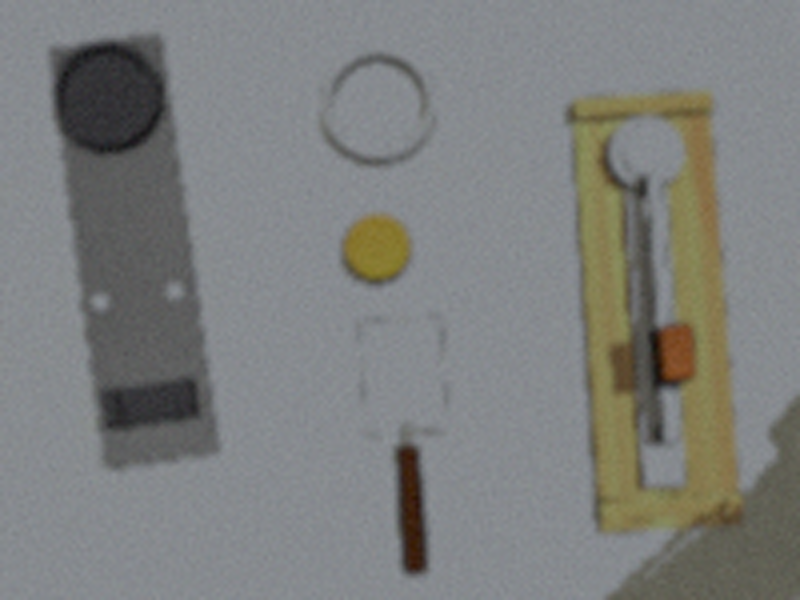

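View pics/scc.png

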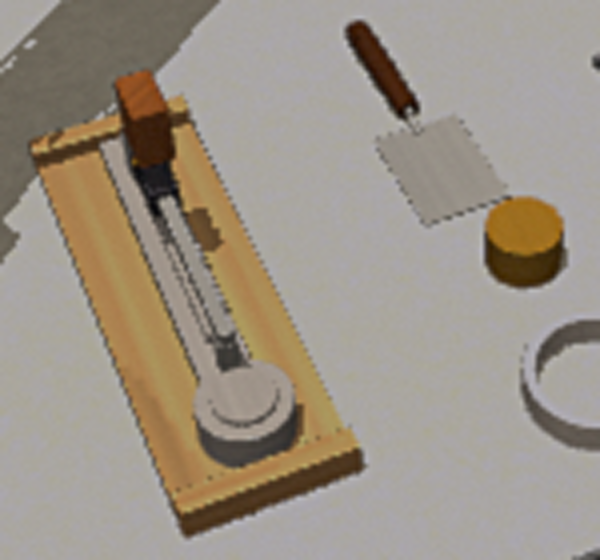

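```bash
cat > meas.py <<'E'
from h import *
d=load('top0'); a=d['pixels']; hsv=cv2.cvtColor(a,cv2.COLOR_RGB2HSV)
def big(m,x0,x1,y0,y1):
    k=np.zeros(m.shape,np.uint8); k[y0:y1,x0:x1]=m[y0:y1,x0:x1].astype(np.uint8)
    cs,_=cv2.findContours(k,cv2.RETR_EXTERNAL,cv2.CHAIN_APPROX_NONE); c=max(cs,key=cv2.contourArea); return c
c=big((hsv[...,1]>60),325,380,155,276); r=cv2.minAreaRect(c); print('board',r)
P=[onz(d,u,v,0.02) for u,v in cv2.boxPoints(r)]; P=np.array(P)
print(P, 'sides',[np.linalg.norm(P[i]-P[i-1]) for i in range(4)])
ends=sorted(range(4),key=lambda i:P[i][0]); lo=P[ends[:2]].mean(0); hi=P[ends[2:]].mean(0)
print('board c',(lo+hi)/2,'yaw',np.degrees(np.arctan2(*(hi-lo)[[1,0]])))
V=hsv[...,2]; g=(V<125)
c=big(g,195,250,142,262); r=cv2.minAreaRect(c); print('fix',r)
P=np.array([onz(d,u,v,0.012) for u,v in cv2.boxPoints(r)]); print(P,'sides',[np.linalg.norm(P[i]-P[i-1]) for i in range(4)])
ends=sorted(range(4),key=lambda i:P[i][0]); lo=P[ends[:2]].mean(0); hi=P[ends[2:]].mean(0)
print('fix c',(lo+hi)/2,'yaw',np.degrees(np.arctan2(*(hi-lo)[[1,0]])))
for T in (60,70,80):
    for box,n in(((200,235,145,182),'cup'),((212,243,230,250),'fork')):
        c=big(V<T,*box); (u,v),rr,an=cv2.minAreaRect(c); p=onz(d,u,v,.045); print(T,n,(u,v),rr,p, rr[0]*1.5/515)
g=(hsv[...,0]<15)&(hsv[...,1]>110)
c=big(g,345,375,215,245);r=cv2.minAreaRect(c);print('grip top',r,onz(d,*r[0],.012+.134))
# scene grip
e=load('scene0');h2=cv2.cvtColor(e['pixels'],cv2.COLOR_RGB2HSV)
E
python3 meas.py
```

```text
board ((353.4588623046875, 217.96469116210938), (108.60224914550781, 35.89396286010742), 85.60128784179688)
[[ 0.70973705 -0.14196341  0.02      ]
 [ 0.71723361 -0.2553787   0.02      ]
 [ 0.37687086 -0.27130145  0.02      ]
 [ 0.36935204 -0.1607517   0.02      ]] sides [np.float64(0.3409031503716062), np.float64(0.11366277188424871), np.float64(0.3407349886350789), np.float64(0.11080514491902334)]
board c [ 0.54329839 -0.20734882  0.02      ] yaw 2.918960859917434
fix ((222.91001892089844, 202.3699951171875), (107.62164306640625, 30.264169692993164), 81.8698959350586)
[[0.76193216 0.27688901 0.012     ]
 [0.77473797 0.18048156 0.012     ]
 [0.43359854 0.13164289 0.012     ]
 [0.42109346 0.22561574 0.012     ]] sides [np.float64(0.3446737076229124), np.float64(0.09725422987978365), np.float64(0.3446176522553037), np.float64(0.09480122681347647)]
fix c [0.59784053 0.2036573  0.012     ] yaw 8.351169403585716
60 cup (217.25001525878906, 164.25) (26.475679397583008, 26.279563903808594) [0.71222652 0.21735456 0.045     ] 0.07711362931334857
60 fork (227.386474609375, 240.78106689453125) (8.733903884887695, 22.562585830688477) [0.47241084 0.1845917  0.045     ] 0.02543855500452727
70 cup (217.0, 164.5) (27.0, 26.0) [0.71143945 0.21813525 0.045     ] 0.07864077669902912
70 fork (227.32308959960938, 240.5846405029297) (9.674708366394043, 23.318531036376953) [0.47301629 0.18478953 0.045     ] 0.02817876223221566
80 cup (217.5, 164.5) (27.0, 27.0) [0.71142044 0.21656408 0.045     ] 0.07864077669902912
80 fork (227.2530517578125, 240.6870574951172) (10.92774772644043, 24.32783317565918) [0.47270358 0.18500435 0.045     ] 0.03182839143623426
grip top ((357.5, 228.5), (13.0, 9.0), 90.0) [ 0.49958878 -0.20235661  0.146     ]
```

Run:
```python
from h import *
d=load('top0');e=load('scene0')
print('boss top', onz(d,190+646/4,140+152/4,.046),'scene',onz(e,150+245/4,180+387/4,.046))
print('cup scene',onz(e,376,246,.045))
print('grip',onz(d,357.5,228.5,.146),'scene top face',onz(e,150+136/4,180+86/4,.146))
print('tongue end centre',onz(d,190+663/4,140+488/4,.026))
# triangulate
o1,r1=ray(d,357.5,228.5);o2,r2=ray(e,150+136/4,180+86/4)
s=np.linalg.lstsq(np.c_[r1,-r2],o2-o1,rcond=None)[0];print(o1+s[0]*r1,o2+s[1]*r2)
import itertools
b=np.array([.5433,-.2073]);y=np.radians(2.9);
for x,z in((.12,.046),(-.0436,.146),(-.14,.026)): 
    p=[*(b+x*np.array([np.cos(y),np.sin(y)])),z]; print(p,np.subtract(proj(d,p),(190,140))*4,np.subtract(proj(e,p),(150,180))*4)
```

```text
boss top [ 0.6635296  -0.20128837  0.046     ] scene [ 0.662124   -0.20180737  0.046     ]
cup scene [0.72638039 0.21049719 0.045     ]
grip [ 0.49958878 -0.20235661  0.146     ] scene top face [ 0.49590838 -0.21094367  0.146     ]
tongue end centre [ 0.40417392 -0.21030131  0.026     ]
[ 0.49956905 -0.20231705  0.14629549] [ 0.4973865  -0.21115243  0.14733241]
[np.float64(0.6631463228621024), np.float64(-0.20122884719079442), 0.046] [645.93558528 152.48784898] [246.47302755 388.00195724]
[np.float64(0.4997558360267695), np.float64(-0.20950585218734472), 0.146] [679.96825001 353.67037084] [139.94312833  89.39172655]
[np.float64(0.4034792899942139), np.float64(-0.2143830116107399), 0.026] [668.32603119 488.86047909] [119.21666894 131.17995495]
```

```bash
cat > to.py <<'E'
from h import *
import sys
from scipy.spatial.transform import Rotation as Ro
from station import tcp_to_grasp
# usage: to.py gx gy gz(grasp pt) yawdeg
x,y,z,yw=map(float,sys.argv[1:5]); yw=np.radians(yw)
s=get_state(); R=Ro.from_euler('xyz',s['ee_rot']); M=R.as_matrix()
zc=M[:,2]; zt=np.array([-np.sin(yw),np.cos(yw),0]); zt*=np.sign(zt@zc)
X=np.array([0,0,-1.]); T=np.c_[X,np.cross(zt,X),zt]
tcp=np.array([x,y,z])+X*tcp_to_grasp
rv=(R.inv()*Ro.from_matrix(T)).as_rotvec()
sh=M.T@(tcp-s['eef_pos'])
np.set_printoptions(precision=4,suppress=True)
print('t',s['t'],'eef',s['eef_pos'],'grasp',s['eef_pos']+M[:,0]*tcp_to_grasp*-1,'zc',zc,'F',s['force'],'w',s['width'])
print('shift',sh,'rotvec',rv,'deg',np.degrees(np.linalg.norm(rv)),'q',s['q'])
E
python3 to.py .4985 -.209 .20 2.6; python3 -c "
from station import tcp_to_grasp;print(tcp_to_grasp)"
```

```text
t 0.15 eef [ 0.2993 -0.6046  0.2258] grasp [ 0.2993 -0.6046  0.2446] zc [-0.4437  0.8962  0.0013] F [ 0.0656 -0.6986 -0.2737] w 0.08769642620612156
shift [ 0.0449 -0.354   0.2661] rotvec [ 0.4143  0.0012 -0.0004] deg 23.738808264506638 q [-0.8229  0.3592  0.0112 -0.0003 -1.2241 -0.2881]
0.0188
```

```bash
python3 -m crank '[[0,-0.02,0.015,0.02,0,0,1],[0.0,-0.06,0.045,0.07,0,0,1],[0.01,-0.11,0.083,0.13,0,0,1],[0.01,-0.16,0.121,0.19,0,0,1],[0.02,-0.21,0.158,0.25,0,0,1],[0.02,-0.26,0.196,0.31,0,0,1],[0.03,-0.31,0.233,0.37,0,0,1],[0.03,-0.335,0.253,0.4,0,0,1],[0.03,-0.348,0.262,0.413,0,0,1],[0.03,-0.354,0.266,0.414,0,0,1]]'; python3 to.py .4985 -.209 .13 2.6; python3 -c "
from h import *
shot('wrist','w1')"
```

```text
t: 1.4
eef_pos: [0.499, -0.2085, 0.1964]
ee_rot: [1.387, 1.57, 3.006]
force: [0.1, -0.2, -0.0]
width: 0.0875
t 1.4 eef [ 0.499  -0.2085  0.1964] grasp [ 0.499  -0.2085  0.2152] zc [-0.0472  0.9989  0.0001] F [ 0.0842 -0.1952 -0.0289] w 0.0874507555237147
shift [ 0.0852  0.0005 -0.0005] rotvec [ 0.0019  0.0001 -0.0003] deg 0.10997598263023312 q [-0.0333  0.1614 -0.3284 -0.     -1.0813 -1.4902]
```

View pics/w1.png

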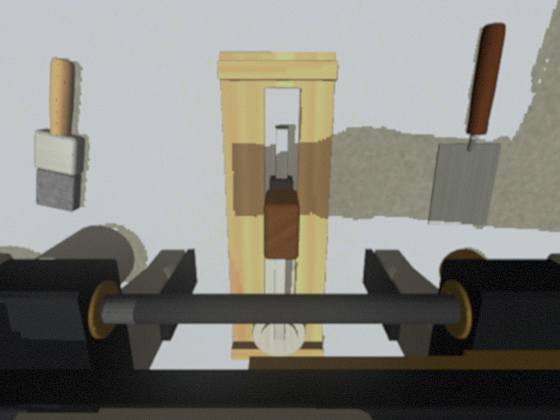

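```bash
python3 -m crank '[[0.03,0,0,0,0,0,1],[0.06,0,0,0,0,0,1],[0.08,0,0,0,0,0,1],[0.085,0,0,0,0,0,1],[0.085,0,0,0,0,0,1]]'; python3 to.py .4985 -.209 .13 2.6; python3 -c "
from h import *
shot('wrist','w2')
shot('scene','s2')"
```

```text
t: 2.08
eef_pos: [0.4987, -0.21, 0.1118]
ee_rot: [2.446, 1.571, -2.221]
force: [0.5, 1.0, 0.9]
width: 0.0876
t 2.075 eef [ 0.4987 -0.21    0.1118] grasp [ 0.4987 -0.2099  0.1306] zc [-0.0453  0.999  -0.0002] F [0.4524 0.9873 0.9104] w 0.08758515139891278
shift [0.0006 0.0001 0.001 ] rotvec [-0.     -0.0002 -0.0002] deg 0.014595437222474876 q [-0.036   0.2456 -0.4373  0.0003 -0.8881 -1.4896]
```

View pics/w2.png

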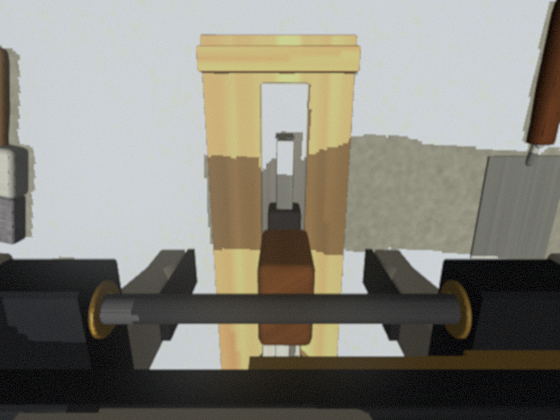

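View pics/s2.png

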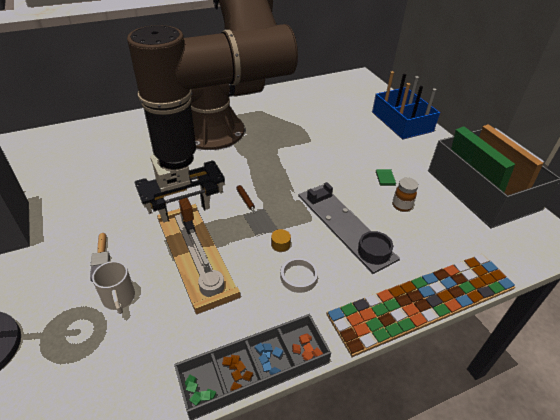

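```bash
python3 -m crank '[[0.0,0,0.002,0,0,0,0.5],[0.0,0,0.002,0,0,0,0.2],[0.0,0,0.002,0,0,0,0],[0.0,0,0.002,0,0,0,0],[0,0,0.002,0,0,0,0],[0,0,0.002,0,0,0,0]]' 30; python3 to.py .4985 -.209 .13 2.6
cat > fs.py <<'E'
from h import *
import sys
F=[];Q=[]
for i in range(int(sys.argv[1])):
    s=get_state();F.append(np.r_[s['force'],s['moment']]);Q.append(s['eef_pos']); d=grab_frame('wrist')
np.set_printoptions(precision=3,suppress=True)
F=np.array(F);print('t',s['t'],'F',F.mean(0),'sd',F.std(0),'eef',np.mean(Q,0),'w',s['width'])
E
python3 fs.py 8
```

```text
t: 2.92
eef_pos: [0.4986, -0.2074, 0.1115]
ee_rot: [1.408, 1.571, 3.025]
force: [-0.4, 0.2, -0.2]
width: 0.0331
t 2.925 eef [ 0.4986 -0.2074  0.1115] grasp [ 0.4986 -0.2074  0.1303] zc [-0.0458  0.999   0.    ] F [-0.439   0.2176 -0.2254] w 0.0331094064604877
shift [ 0.0003  0.0002 -0.0016] rotvec [ 0.0004  0.     -0.0001] deg 0.02637195341791548 q [-0.0311  0.2444 -0.4397 -0.     -0.8868 -1.4938]
t 3.275 F [-0.077 -0.256 -0.302 -0.155 -0.027 -0.072] sd [0.377 0.332 0.302 0.103 0.032 0.065] eef [ 0.499 -0.207  0.112] w 0.02407187654990095
```

```bash
python3 -m crank '[[0,0,0,0,0,0,0],[0,0,0,0,0,0,0]]'; python3 fs.py 8;  python3 -m crank '[[-0.002,0,0,0,0,0,0],[-0.004,0,0,0,0,0,0],[-0.007,0,0,0,0,0,0],[-0.010,0,0,0,0,0,0],[-0.010,0,0,0,0,0,0],[-0.010,0,0,0,0,0,0]]'; python3 fs.py 10; python3 -c "
from h import *
shot('scene','s3')
d=load('s3'); c=d['pixels'][150:320,130:290]
cv2.imwrite('pics/s3c.png',cv2.resize(c[:,:,::-1],None,fx=3.5,fy=3.5,interpolation=cv2.INTER_CUBIC))"
```

```text
t: 3.58
eef_pos: [0.4986, -0.2075, 0.1115]
ee_rot: [2.146, 1.571, -2.52]
force: [0.7, -1.5, -1.0]
width: 0.0242
t 3.925 F [ 0.321 -1.208 -0.721 -0.45  -0.084 -0.097] sd [0.297 0.379 0.39  0.04  0.02  0.028] eef [ 0.499 -0.207  0.112] w 0.02361058973522994
t: 4.72
eef_pos: [0.4984, -0.2074, 0.1215]
ee_rot: [1.145, 1.571, 2.762]
force: [-0.2, -1.5, -4.1]
width: 0.0239
t 5.175 F [-0.037 -0.236 -3.719 -0.033 -0.084  0.003] sd [0.431 0.731 0.551 0.027 0.072 0.033] eef [ 0.498 -0.207  0.121] w 0.023866111183257512
```

View pics/s3c.png

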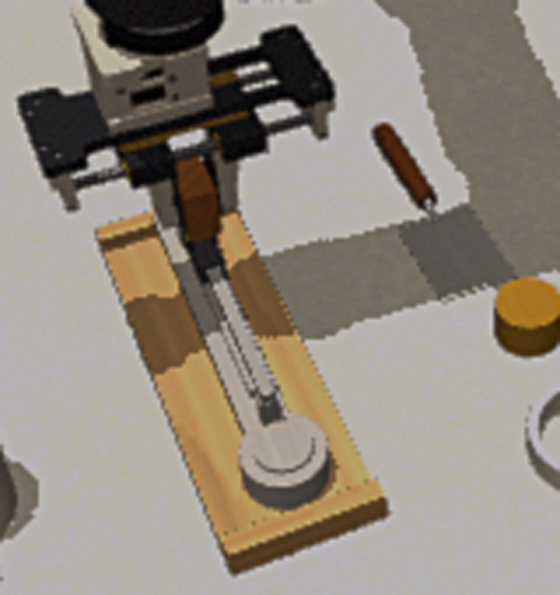

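```bash
python3 -m crank '[[0.004,0,0,0,0,0,0],[0.008,0,0,0,0,0,0],[0.010,0,0,0,0,0,0],[0.01,-0.01,0,0,0,0,0],[0.01,-0.025,0,0,0,0,0],[0.01,-0.04,0,0,0,0,0],[0.01,-0.055,0,0,0,0,0],[0.01,-0.07,0,0,0,0,0],[0.01,-0.075,0,0,0,0,0],[0.01,-0.075,0,0,0,0,0]]'; python3 fs.py 8; python3 -c "
from h import *
shot('scene','s4')
d=load('s4'); c=d['pixels'][150:320,130:290]
cv2.imwrite('pics/s4c.png',cv2.resize(c[:,:,::-1],None,fx=3.5,fy=3.5,interpolation=cv2.INTER_CUBIC))"
```

```text
t: 6.52
eef_pos: [0.5748, -0.2039, 0.1116]
ee_rot: [-1.632, 1.569, -0.015]
force: [1.3, -1.1, -3.6]
width: 0.024
t 6.875 F [ 1.312  0.001 -3.631 -0.058 -0.603 -0.01 ] sd [0.462 0.565 0.672 0.174 0.04  0.039] eef [ 0.574 -0.204  0.112] w 0.023918379117961373
```

View pics/s4c.png

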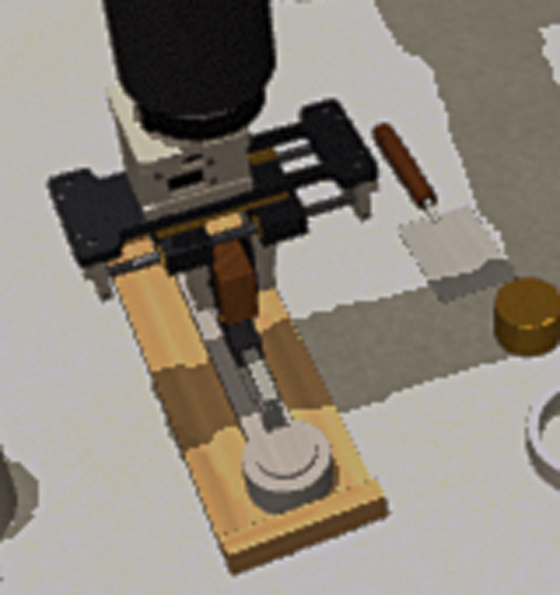

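```bash
python3 -m crank '[[0.001,0,0,0,0,0,0],[0.002,0,0,0,0,0,0],[0.002,0,0,0,0,0,0],[0.002,0,0,0,0,0,0]]'; python3 fs.py 8; python3 -c "
from h import *
shot('wrist','w5')"
```

```text
t: 7.48
eef_pos: [0.5744, -0.2039, 0.1114]
ee_rot: [-1.765, 1.568, -0.148]
force: [-1.7, 4.9, 8.9]
width: 0.0238
t 7.825 F [-1.662  4.326  8.586  1.597  0.595  0.004] sd [0.259 0.374 0.377 0.017 0.029 0.026] eef [ 0.574 -0.204  0.111] w 0.02400478524985889
```

View pics/w5.png

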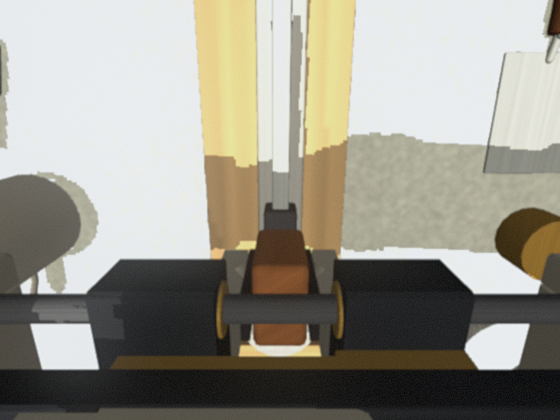

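```bash
python3 -m crank '[[-0.002,0,0,0,0,0,0],[-0.004,0,0,0,0,0,0],[-0.007,0,0,0,0,0,0],[-0.010,0,0,0,0,0,0],[-0.012,0,0,0,0,0,0],[-0.012,0,0,0,0,0,0],[-0.012,0,0,0,0,0,0]]'; python3 fs.py 12; python3 -c "
from h import *
shot('scene','s5')
d=load('s5'); c=d['pixels'][150:320,130:290]
cv2.imwrite('pics/s5c.png',cv2.resize(c[:,:,::-1],None,fx=3.5,fy=3.5,interpolation=cv2.INTER_CUBIC))"
```

```text
t: 8.8
eef_pos: [0.5735, -0.204, 0.1215]
ee_rot: [0.982, 1.571, 2.599]
force: [-0.7, 0.1, -6.6]
width: 0.0239
t 9.35 F [ 0.025  0.097 -6.116 -0.017 -0.02   0.01 ] sd [0.609 0.527 0.527 0.028 0.028 0.031] eef [ 0.573 -0.204  0.121] w 0.023639530249779356
```

View pics/s5c.png

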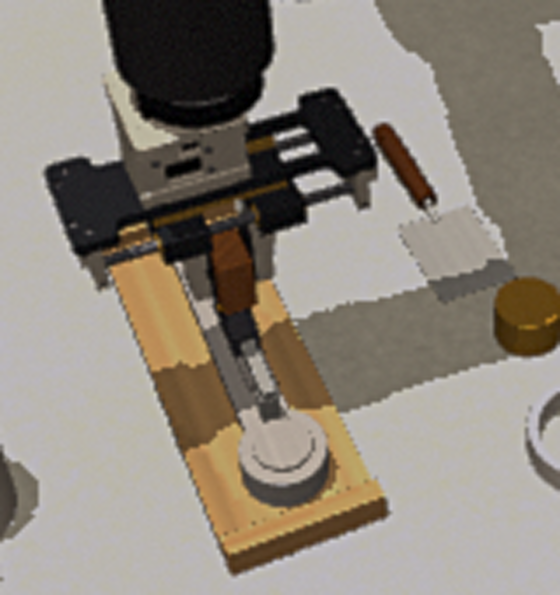

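```bash
python3 -m crank '[[-0.003,0,0,0,0,0,0],[-0.006,0,0,0,0,0,0],[-0.009,0,0,0,0,0,0],[-0.013,0,0,0,0,0,0],[-0.016,0,0,0,0,0,0],[-0.018,0,0,0,0,0,0],[-0.018,0,0,0,0,0,0],[-0.018,0,0,0,0,0,0]]'; python3 fs.py 12; python3 -c "
from h import *
shot('scene','s6')
d=load('s6'); c=d['pixels'][150:320,130:290]
cv2.imwrite('pics/s6c.png',cv2.resize(c[:,:,::-1],None,fx=3.5,fy=3.5,interpolation=cv2.INTER_CUBIC))
shot('wrist','w6')"
```

```text
t: 10.45
eef_pos: [0.5734, -0.2039, 0.1394]
ee_rot: [1.215, 1.571, 2.832]
force: [0.3, -0.3, -5.2]
width: 0.0238
t 11.0 F [-0.061 -0.028 -5.766 -0.022  0.001 -0.009] sd [0.527 0.467 0.509 0.021 0.031 0.021] eef [ 0.573 -0.204  0.139] w 0.023996317732860793
```

View pics/s6c.png

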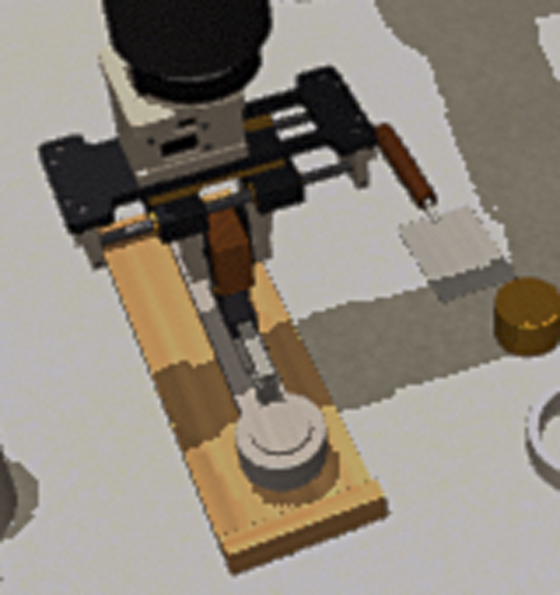

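View pics/w6.png

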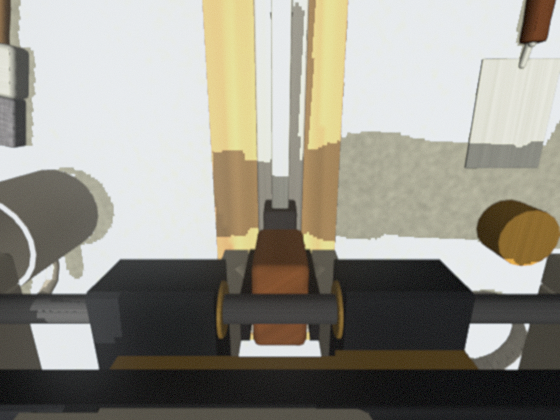

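Run:
```python
from h import *
d=shot('top','t6'); c=d['pixels'][140:290,300:420]
cv2.imwrite('pics/t6c.png',cv2.resize(c[:,:,::-1],None,fx=4,fy=4,interpolation=cv2.INTER_CUBIC))
e=load('s6')
y=np.radians(2.6); ex=np.array([np.cos(y),np.sin(y),0]); ez=np.array([0,0,1.])
pin=np.array([.5734,-.2039,.1394+.019-.038])
for c in(.026,.034):
  for th in (-.05,0,.05,.1,.15,.2):
    bx=np.cos(th)*ex+np.sin(th)*ez; bz=-np.sin(th)*ex+np.cos(th)*ez
    p=pin+(.12-c)*bx-.046*bz; q=pin+(-.14-c)*bx-.066*bz
    print(c,th,'s',np.subtract(proj(e,p),(130,150))*3.5,'t',np.subtract(proj(d,p),(300,140))*4,'tongue z',q[2],'t',np.subtract(proj(d,q),(300,140))*4)
```

```text
0.026 -0.05 s [285.66837404 423.51576432] t [207.68077166 145.09036362] tongue z 0.0627790249128648 t [230.97194382 487.45355225]
0.026 0 s [286.34337968 421.74900365] t [208.19584833 140.93639121] tongue z 0.054399999999999976 t [229.20940767 483.38345192]
0.026 0.05 s [286.88767476 419.59332438] t [208.75404315 137.03682135] tongue z 0.046185940714999596 t [227.45600325 478.81061085]
0.026 0.1 s [287.29784875 417.04901304] t [209.35447776 133.40261746] tongue z 0.03815737792827681 t [225.71550264 473.75356838]
0.026 0.15 s [287.57082328 414.11760576] t [209.99617031 130.04439609] tongue z 0.03033437886560371 t [223.99152325 468.23127471]
0.026 0.2 s [287.70388245 410.80194441] t [210.6780331  126.97239095] tongue z 0.02273649695049787 t [222.28752859 462.26300859]
0.034 -0.05 s [281.50479406 414.38238221] t [208.48174309 155.29428169] tongue z 0.06317885826703024 t [231.80601976 498.11940587]
0.034 0 s [282.20182276 412.95275425] t [208.93641942 151.26577573] tongue z 0.054399999999999976 t [229.96826978 493.99845635]
0.034 0.05 s [282.77934868 411.16309853] t [209.4318629  147.46959752] tongue z 0.04578610736083416 t [228.13960776 489.3516633 ]
0.034 0.1 s [283.23416772 409.01336303] t [209.96728271 143.91611679] tongue z 0.03735871059510218 t [226.32397273 484.19853009]
0.034 0.15 s [283.56336978 406.50460719] t [210.54179237 140.61537688] tongue z 0.029138873805814924 t [224.52513672 478.55896692]
0.034 0.2 s [283.76436505 403.63905112] t [211.15440782 137.57706276] tongue z 0.02114714230413739 t [222.746706   472.45320236]
```

View pics/t6c.png

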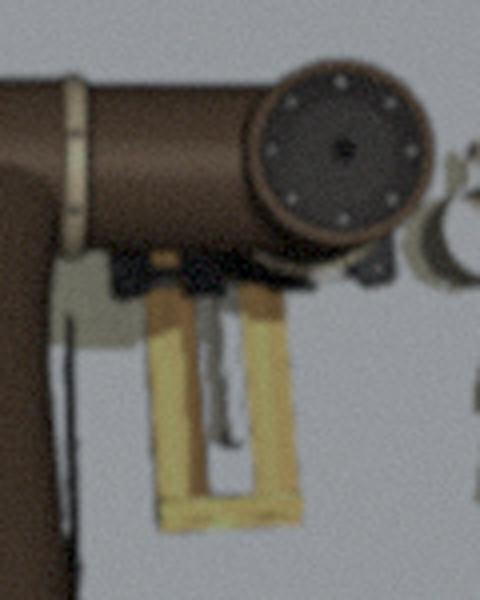

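Run:
```python
from h import *
a=load('t6')['pixels'][205:270,330:385]; b=load('w6')['pixels'][0:120,230:340]; c=load('w5')['pixels'][0:120,230:340]
A=cv2.resize(a,(400,473),interpolation=cv2.INTER_CUBIC)
B=np.hstack([cv2.resize(k,None,fx=3.6,fy=3.6,interpolation=cv2.INTER_CUBIC) for k in(b,c)])
cv2.imwrite('pics/z1.png',A[:,:,::-1]);cv2.imwrite('pics/z2.png',B[:,:,::-1])
```

```text
(no output)
```

View pics/z1.png

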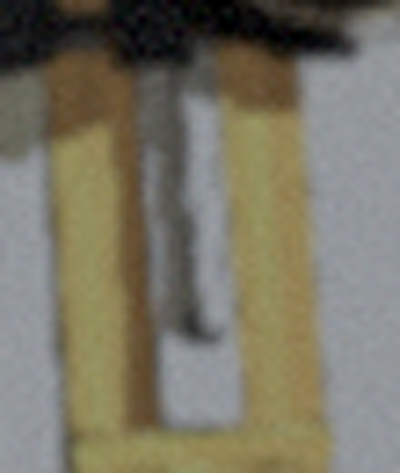

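View pics/z2.png

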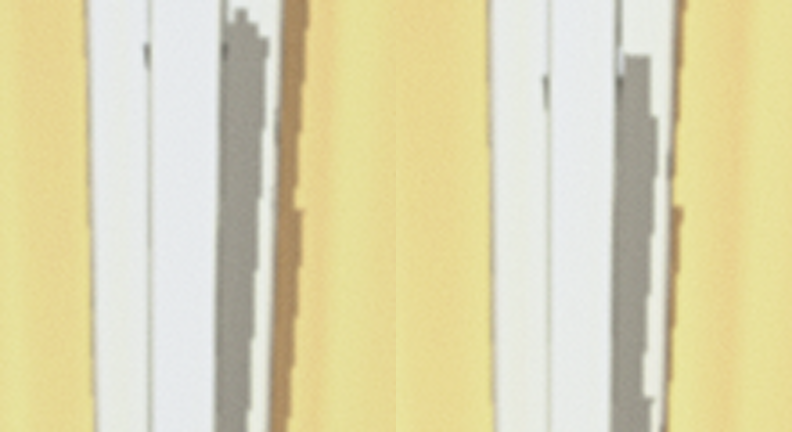

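Run:
```python
from h import *
w6=load('w6');w5=load('w5');t=load('t6')
y=np.radians(2.6); ex=np.array([np.cos(y),np.sin(y),0]); ez=np.array([0,0,1.])
for nm,d,ee in(('w5',w5,(.5744,-.2039,.1114)),('w6',w6,(.5734,-.2039,.1394))):
 for c in (.03,):
  for th in(-.1,-.05,0,.05,.1):
    pin=np.array(ee)+[0,0,.019-.038]
    bx=np.cos(th)*ex+np.sin(th)*ez; bz=-np.sin(th)*ex+np.cos(th)*ez
    print(nm,th,proj(d,pin+(-.094-c)*bx-.066*bz),proj(d,pin+(-.094-c)*bx-.015*bz))
# triangulate rail end: post base front mark in w6
o1,r1=ray(w6,230+185/3.6,0+50/3.6)
```

```text
w5 -0.1 (np.float64(280.0960594284246), np.float64(17.677943487786735)) (np.float64(280.2305333085903), np.float64(4.060632606829017))
w5 -0.05 (np.float64(280.0806960522195), np.float64(25.127956102361594)) (np.float64(280.2087658767302), np.float64(8.258746422357092))
w5 0 (np.float64(280.06636845395883), np.float64(32.597161772534236)) (np.float64(280.1882626358026), np.float64(12.839492411881224))
w5 0.05 (np.float64(280.0530048737341), np.float64(40.07143594074489)) (np.float64(280.16896376735514), np.float64(17.747183990458495))
w5 0.1 (np.float64(280.04053932740675), np.float64(47.53943672303947)) (np.float64(280.15080904446256), np.float64(22.933026853789556))
w6 -0.1 (np.float64(280.1424751876795), np.float64(17.959728714137697)) (np.float64(280.3459962460008), np.float64(4.156646487685435))
w6 -0.05 (np.float64(280.12402743913555), np.float64(25.41067188477882)) (np.float64(280.31469082176375), np.float64(8.37635703890561))
w6 0 (np.float64(280.107246531427), np.float64(32.880041457735246)) (np.float64(280.2857118690422), np.float64(12.975537291945585))
w6 0.05 (np.float64(280.092006788823), np.float64(40.353859219807134)) (np.float64(280.2589187858397), np.float64(17.898900678517094))
w6 0.1 (np.float64(280.0781939792903), np.float64(47.82090650570248)) (np.float64(280.23417595299946), np.float64(23.098009012554883))
```

```bash
python3 -m crank '[[0.005,0,0,0,0,0,0],[0.01,0,0,0,0,0,0],[0.015,0,0,0,0,0,0],[0.020,0,0,0,0,0,0],[0.024,0,0,0,0,0,0],[0.028,0,0,0,0,0,0],[0.029,0,0,0,0,0,0],[0.029,0,0,0,0,0,0],[0.03,0,0,0,0,0,0],[0.03,0,0,0,0,0,0]]'; python3 fs.py 3; python3 -c "
from h import *
shot('wrist','w7')"
python3 -m crank '[[0,-0.002,0,0,0,0,0],[0,-0.004,0,0,0,0,0],[0,-0.0055,0,0,0,0,0],[0,-0.0055,0,0,0,0,0]]'
python3 fs.py 3; python3 -c "
from h import *
shot('wrist','w8')
B=np.hstack([cv2.resize(load(k)['pixels'][0:120,230:340],None,fx=3.6,fy=3.6,interpolation=cv2.INTER_CUBIC) for k in('w7','w8')])
cv2.imwrite('pics/z3.png',B[:,:,::-1])"
```

```text
t: 12.45
eef_pos: [0.575, -0.2041, 0.1114]
ee_rot: [-1.823, 1.567, -0.206]
force: [-1.5, 1.9, 8.4]
width: 0.0244
t 12.55 F [-1.583  1.524  8.481  0.79   0.577 -0.005] sd [0.148 0.268 0.126 0.012 0.014 0.008] eef [ 0.575 -0.204  0.111] w 0.023937169379929683
t: 13.15
eef_pos: [0.5805, -0.2039, 0.1115]
ee_rot: [-1.857, 1.567, -0.24]
force: [-1.3, 2.2, 9.1]
width: 0.024
t 13.25 F [-1.435  2.055  8.669  0.726  0.538 -0.012] sd [0.343 0.225 0.431 0.012 0.027 0.019] eef [ 0.58  -0.204  0.111] w 0.024093420992629445
```

View pics/z3.png

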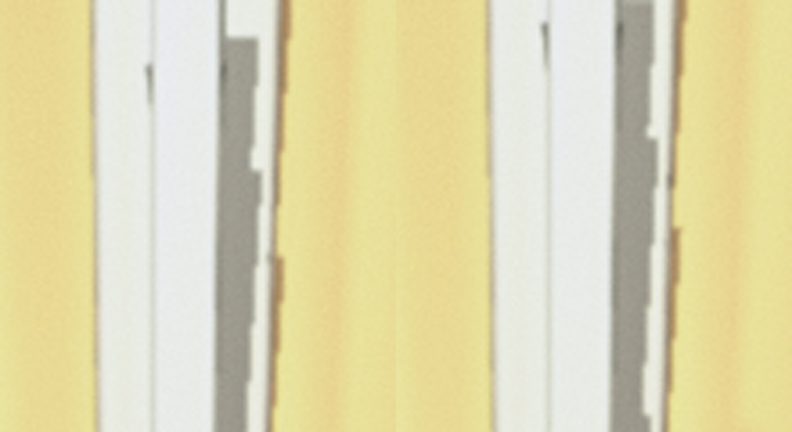

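Run:
```python
from h import *
d=load('w8')
y=np.radians(2.6); ex=np.array([np.cos(y),np.sin(y),0])
pin=np.array((.5805,-.2039,.1114))+[0,0,.019-.038]
for c in (.03,.032,.034,.036,.038,.04,.044): print(c,proj(d,pin+(-.094-c)*ex-[0,0,.066]))
```

```text
0.03 (np.float64(280.2424722109621), np.float64(32.49368203082366))
0.032 (np.float64(280.2443899761152), np.float64(29.08394444213539))
0.034 (np.float64(280.24631843526873), np.float64(25.655193193106868))
0.036 (np.float64(280.248257678122), np.float64(22.207268800762535))
0.038 (np.float64(280.25020779538016), np.float64(18.740009993508494))
0.04 (np.float64(280.2521688787685), np.float64(15.253253685987943))
0.044 (np.float64(280.25612431602474), np.float64(8.22058700604947))
```

```bash
python3 -m crank '[[-0.003,0,0,0,0,0,0],[-0.006,0,0,0,0,0,0],[-0.010,0,0,0,0,0,0],[-0.015,0,0,0,0,0,0],[-0.02,0,0,0,0,0,0],[-0.025,0,0,0,0,0,0],[-0.03,0,0,0,0,0,0],[-0.03,0,0,0,0,0,0],[-0.03,0,0,0,0,0,0]]'; python3 fs.py 6; python3 -c "
from h import *
shot('wrist','w9')
B=np.hstack([cv2.resize(load(k)['pixels'][0:120,230:340],None,fx=3.6,fy=3.6,interpolation=cv2.INTER_CUBIC) for k in('w8','w9')])
cv2.imwrite('pics/z4.png',B[:,:,::-1])
d=shot('top','t9')
a=d['pixels'][205:270,330:385];A=cv2.resize(a,(400,473),interpolation=cv2.INTER_CUBIC)
cv2.imwrite('pics/z5.png',A[:,:,::-1])"
```

```text
t: 14.48
eef_pos: [0.5789, -0.2037, 0.1394]
ee_rot: [0.837, 1.571, 2.454]
force: [-0.6, 0.4, -5.7]
width: 0.0235
t 14.725 F [-0.04  -0.126 -6.505 -0.016 -0.004  0.003] sd [0.63  0.489 0.506 0.028 0.031 0.01 ] eef [ 0.579 -0.204  0.139] w 0.023954144441868275
```

View pics/z4.png

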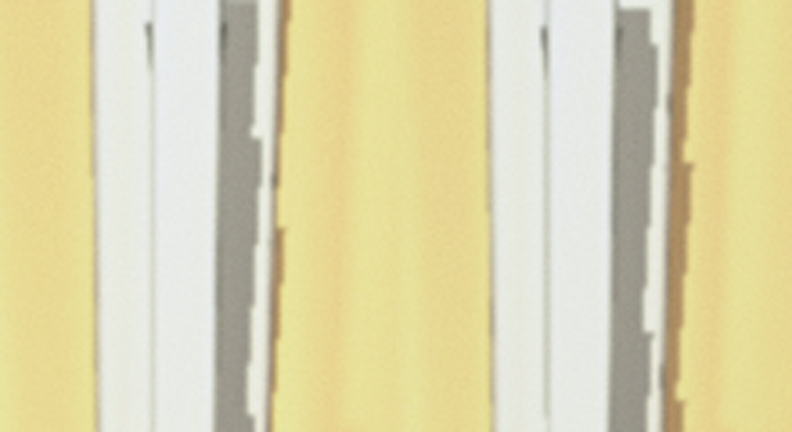

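View pics/z5.png

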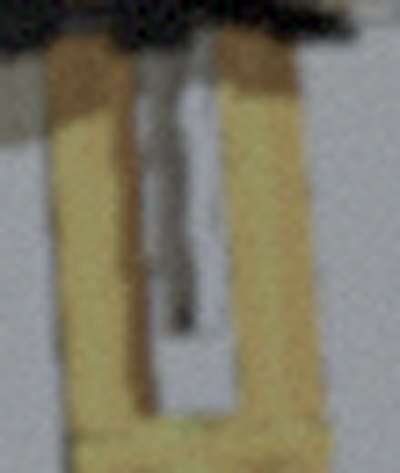

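Run:
```python
from h import *
e=load('scene0'); c=e['pixels'][170:290,290:410]
d=load('top0');c2=d['pixels'][145:185,200:240]
cv2.imwrite('pics/z6.png',np.hstack([cv2.resize(c,(600,600),interpolation=cv2.INTER_CUBIC),np.pad(cv2.resize(c2,(200,200),interpolation=cv2.INTER_CUBIC),((0,400),(0,0),(0,0)))])[:,:,::-1])
```

```text
(no output)
```

View pics/z6.png

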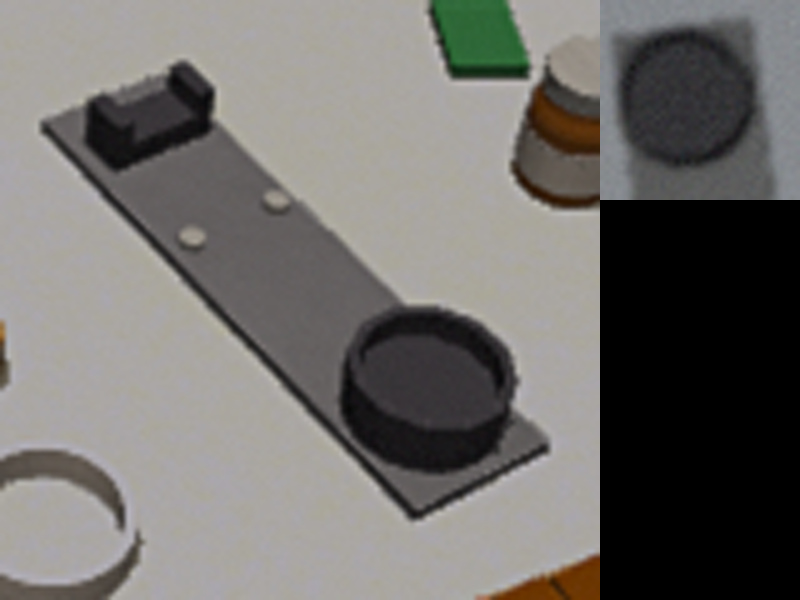

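Run:
```python
from h import *
e=load('scene0');d=load('top0')
cup=onz(e,290+430/5,170+368/5,.045);fork=onz(e,290+150/5,170+86/5,.045)
print(cup,fork, np.linalg.norm(cup-fork))
c2=onz(d,217.2,164.3,.045);f2=onz(d,227.3,240.7,.045)
for a in (cup,fork,c2,f2,(.7165,.2209,.045),(.4739,.1871,.045)): print(a,np.subtract(proj(e,a),(290,170))*5,proj(d,a))
```

```text
[0.71946539 0.21499642 0.045     ] [0.47065644 0.18475139 0.045     ] 0.2506404895136738
[0.71946539 0.21499642 0.045     ] [430. 368.] (np.float64(218.0143763969165), np.float64(161.9702818598708))
[0.47065644 0.18475139 0.045     ] [150.  86.] (np.float64(227.3325075762925), np.float64(241.35258199964437))
[0.7120691  0.21751074 0.045     ] [426.18912991 356.57278889] (np.float64(217.2), np.float64(164.29999999999995))
[0.47266245 0.18485938 0.045     ] [151.76821434  88.04655969] (np.float64(227.3), np.float64(240.69999999999996))
(0.7165, 0.2209, 0.045) [436.60195387 360.697527  ] (np.float64(216.13056313318967), np.float64(162.92270812736632))
(0.4739, 0.1871, 0.045) [156.1795112  88.4006664] (np.float64(226.57517771646005), np.float64(240.30414108868686))
```

```bash
python3 -m crank '[[-0.002,0,0,0,0,0,0],[-0.006,0,0,0,0,0,0],[-0.012,0,0,0,0,0,0],[-0.02,0,0,0,0,0,0],[-0.029,0,0,0,0,0,0],[-0.038,0,0,0,0,0,0],[-0.046,0,0,0,0,0,0],[-0.052,0,0,0,0,0,0],[-0.055,0,0,0,0,0,0],[-0.055,0,0,0,0,0,0]]';  python3 to.py .635 .2067 .213 7.6; python3 -c "
from h import *
shot('scene','s10')"
```

```text
t: 16.12
eef_pos: [0.5791, -0.2037, 0.1947]
ee_rot: [-1.463, 1.571, 0.154]
force: [0.5, -0.2, -6.3]
width: 0.0241
t 16.125 eef [ 0.5791 -0.2037  0.1947] grasp [ 0.5791 -0.2037  0.2135] zc [-0.0457  0.999   0.    ] F [ 0.463  -0.2193 -6.299 ] w 0.024072234415127222
shift [ 0.0005 -0.0746  0.4074] rotvec [-0.0869  0.      0.0002] deg 4.97878963024202 q [-0.0206  0.2809 -0.1749 -0.     -1.1147 -1.5045]
```

View pics/s10.png

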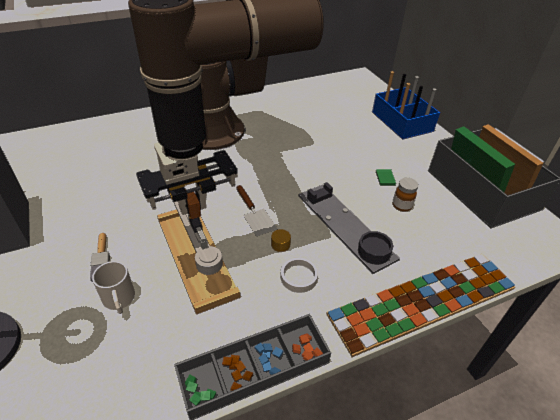

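```bash
python3 -m crank '[[0,-0.0006,0.003,0,0,0,0],[0,-0.002,0.012,0,0,0,0],[0,-0.005,0.027,0,0,0,0],[0,-0.009,0.047,0,0,0,0],[0,-0.013,0.07,0,0,0,0],[0,-0.017,0.095,0,0,0,0],[0,-0.022,0.12,0,0,0,0],[0,-0.027,0.145,0,0,0,0],[0,-0.031,0.17,0,0,0,0],[0,-0.036,0.195,0,0,0,0]]' && python3 -m crank '[[0,-0.0046,0.025,-0.004,0,0,0],[0,-0.009,0.05,-0.012,0,0,0],[0,-0.0137,0.075,-0.023,0,0,0],[0,-0.018,0.1,-0.036,0,0,0],[0,-0.023,0.125,-0.049,0,0,0],[0,-0.027,0.147,-0.061,0,0,0],[0,-0.031,0.168,-0.071,0,0,0],[0,-0.034,0.186,-0.079,0,0,0],[0,-0.0367,0.2,-0.084,0,0,0],[0,-0.038,0.208,-0.087,0,0,0]]';  python3 to.py .635 .2067 .213 7.6
```

```text
t: 17.42
eef_pos: [0.606, -0.005, 0.1947]
ee_rot: [-0.94, 1.57, 0.678]
force: [1.7, -0.1, -5.8]
width: 0.0237
t: 18.68
eef_pos: [0.6346, 0.203, 0.1945]
ee_rot: [1.675, 1.571, -2.904]
force: [0.1, -0.8, -4.8]
width: 0.024
t 18.675 eef [0.6346 0.203  0.1945] grasp [0.6346 0.203  0.2133] zc [-0.1328  0.9911 -0.    ] F [ 0.0545 -0.7826 -4.7791] w 0.023977228228024196
shift [ 0.0003 -0.0009  0.0036] rotvec [ 0.0006 -0.     -0.0001] deg 0.032926599482632116 q [ 0.6016  0.3646 -0.0537 -0.     -1.1525 -2.0392]
```

```bash
python3 -m crank '[[0,0,0.002,0,0,0,0],[0,0,0.0036,0,0,0,0],[0,0,0.0036,0,0,0,0],[0,0,0.0036,0,0,0,0],[0,0,0.0036,0,0,0,0],[0,0,0.0036,0,0,0,0]]'; python3 fs.py 4;  python3 -c "
from h import *
for n in('scene','top','wrist'): shot(n,n[0]+'11')
e=load('s11')['pixels'][120:290,260:430]; t=load('t11')['pixels'][130:280,160:290]
cv2.imwrite('pics/z7.png',cv2.resize(e,None,fx=3.5,fy=3.5,interpolation=cv2.INTER_CUBIC)[:,:,::-1])
cv2.imwrite('pics/z8.png',cv2.resize(t,None,fx=4,fy=4,interpolation=cv2.INTER_CUBIC)[:,:,::-1])"
```

```text
t: 19.42
eef_pos: [0.634, 0.2057, 0.1946]
ee_rot: [1.584, 1.571, -2.996]
force: [0.5, -0.2, -5.6]
width: 0.024
t 19.575 F [ 0.437 -0.051 -6.121 -0.011 -0.012 -0.001] sd [0.415 0.242 0.349 0.045 0.011 0.023] eef [0.634 0.206 0.195] w 0.024078560231129503
```

View pics/z7.png

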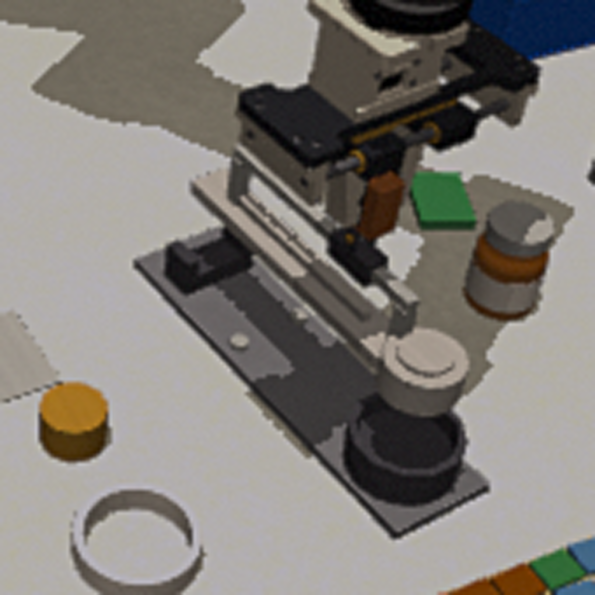

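View pics/z8.png

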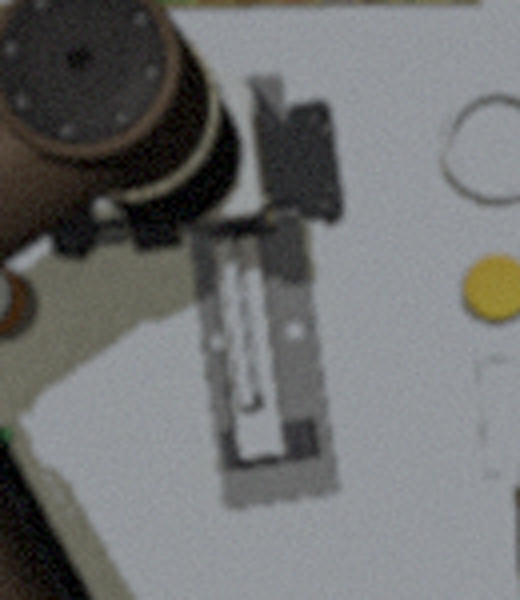

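View pics/w11.png

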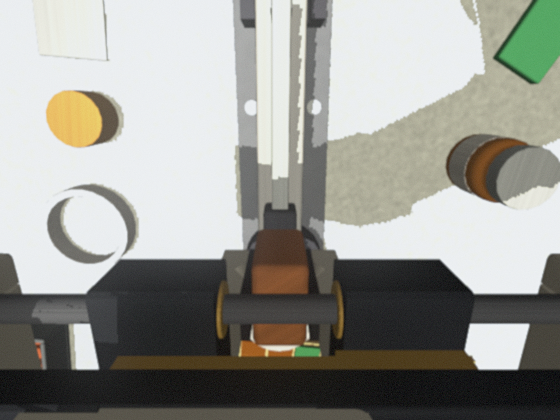

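Run:
```python
from h import *
e=load('s11');d=load('t11')
b=onz(e,260+425/3.5,120+357/3.5,.129); t=onz(d,160+259/4,130+457/4,.109)
print('boss',b,'tongue end',t,'len (.26)',np.linalg.norm((b-t)[:2]))
u=(b-t)/np.linalg.norm((b-t)[:2]); print('yaw',np.degrees(np.arctan2(u[1],u[0])))
print('tongue pt est',t+u*.015,'origin from boss',b-.12*u,'from tongue',t+.14*u)
t2=onz(e,260+208/3.5,120+183/3.5,.109); print('tongue end scene',t2,np.linalg.norm((b-t2)[:2]))
```

```text
boss [0.72353929 0.20948921 0.129     ] tongue end [0.45938569 0.18449305 0.109     ] len (.26) 0.2653336265715413
yaw 5.405652781974227
tongue pt est [0.47431898 0.18590615 0.11013065] origin from boss [0.60407297 0.19818443 0.11995478] from tongue [0.59876306 0.19768197 0.11955275]
tongue end scene [0.47746822 0.17266382 0.109     ] 0.24881133316480666
```

```bash
python3 -m crank '[[0,0.001,0.001,-0.004,0,0,0],[0,0.003,0.0025,-0.01,0,0,0],[0,0.003,0.0025,-0.01,0,0,0],[0,0.003,0.0025,-0.01,0,0,0],[0,0.003,0.0025,-0.01,0,0,0],[0,0.003,0.0025,-0.01,0,0,0],[0,0.003,0.0025,-0.01,0,0,0],[0,0.003,0.0025,-0.01,0,0,0]]'; python3 fs.py 4;  python3 -c "
from h import *
for n in('scene','wrist'): shot(n,n[0]+'12')
B=np.hstack([cv2.resize(load(k)['pixels'][0:120,230:340],None,fx=3.6,fy=3.6,interpolation=cv2.INTER_CUBIC) for k in('w8','w12')])
cv2.imwrite('pics/z9.png',B[:,:,::-1])
e=load('s12')['pixels'][120:290,260:430]
cv2.imwrite('pics/z10.png',cv2.resize(e,None,fx=3.5,fy=3.5,interpolation=cv2.INTER_CUBIC)[:,:,::-1])"
```

```text
t: 20.78
eef_pos: [0.6308, 0.2079, 0.1946]
ee_rot: [-1.86, 1.571, -0.147]
force: [-0.6, -0.6, -6.3]
width: 0.024
t 20.925 F [-0.199 -0.261 -5.706 -0.022 -0.006  0.023] sd [0.268 0.251 0.392 0.042 0.018 0.008] eef [0.631 0.208 0.195] w 0.023737606172278394
```

View pics/z9.png

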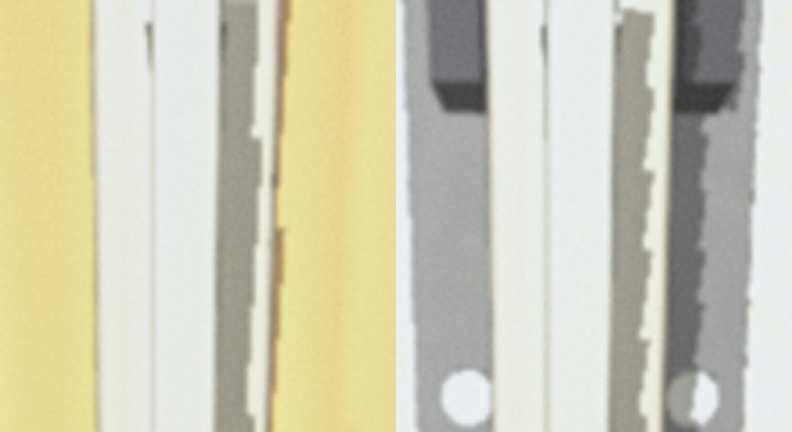

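View pics/z10.png

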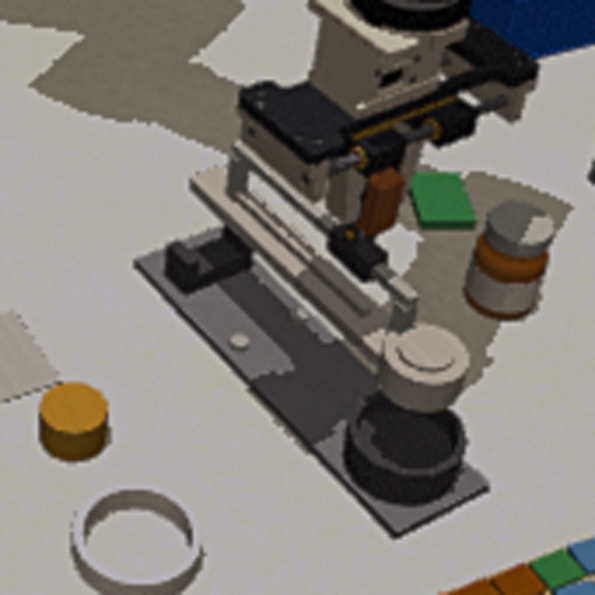

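```bash
python3 -m crank '[[0,0,0,0,0,0,0],[0,0,0,0,0,0,0],[0,0,0,0,0,0,0],[0,0,0,0,0,0,0],[0,0,0,0,0,0,0],[0,0,0,0,0,0,0],[0,0,0,0,0,0,0],[0,0,0,0,0,0,0]]'; python3 -c "
from station import job_done
print(job_done())"
```

```text
t: 22.08
eef_pos: [0.6307, 0.2079, 0.1946]
ee_rot: [-0.699, 1.571, 1.015]
force: [0.2, 1.5, -5.7]
width: 0.0245
the job is handed in; nothing more can be done
None
```

I handed the job in at t ≈ 22 s. The bracket was hanging by its wooden grip over the fixture, level and still.

**Finding the balance point:** I made trial lifts with the grip at about x = −44 mm and about +30 to +34 mm. The lift forces put the balance point at roughly 33 mm. A full lift at the second position then showed the boss end about 0.07 rad low, so I set the bracket back down and slid the grip another 5.5 mm towards the boss, to about 39 mm. After that it hung level.

**Last checks:**
- **Level:** the wrist camera showed the bracket within about 0.01 rad of its flat pose on the board.
- **Height:** the underside was at about 0.095 m, which is 50 mm above the fixture's rims.
- **Grip force and stillness:** the gripper carried about 6 N, and the side force and moment averaged near zero.
- **Position over the fixture:** just before the last correction, the tongue measured about 2 mm from the fork. The boss measured 7 to 10 mm from the cup. I then moved the bracket about 3 mm back, 2.5 mm sideways and turned it 0.01 rad. The wrist picture showed the arm centred between the fork's sides, but I did not measure the boss and tongue offsets again.

**Disagreements between measurements:**
- The two cameras differed by about 7 mm on the position of the cup.
- My last boss-to-tongue length came out at 265 mm against the true 260 mm. With the scene camera's tongue end it came out at 249 mm, so I used the top camera's.
- The lift forces varied by about 0.3 to 0.7 N, so I set the final grip position from the observed tilt instead of the forces.

As far as the pictures showed, nothing else on the bench was touched.

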